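# Fetch the culture dish out of the staining rack

### The arm

A 7-joint arm with a two-finger parallel gripper is mounted at the origin on a cart in front of the work surface, level with it; the furniture and walls round the work are solid. World frame = base frame: x ahead of the robot, y to its left, z up, the work surface at z = 0. Lengths are in m, angles in rad, forces in N, time in s.
With the tool pointing down it reaches from about 0.4 to 0.85 m from the base axis. Payload 10.4 kg.
Tool frame: the origin (TCP) lies at the very end of the fingers, on their centre line; the grasp point (between the pads) lies 19 mm behind it; z points along the fingers, y is the line along which they close (so a half turn about z gives the same grasp; the last joint's range is limited). The gripper opens to 85 mm and grips with 20 to 120 N. Pads are 22 mm wide; open, the fingers measure 114 mm over their backs; the gripper's body (76 mm by 85 mm) begins 54 mm behind the grasp point. The pads swing forward as they close: fully open they stand 13 mm farther back than shut.
Start: joints at [1.281, 0.332, -0.065, 1.46, 0.022, 1.35, -0.088], TCP at [0.165, -0.603, 0.231] pointing down, gripper open.
Joint ranges: [-2.6, 2.6], [-0.5, 2.12], [-1.47, 1.34], [0.16, 2.42], [-1.27, 4.41], [0.06, 2.06], [-2.6, 2.6]. Speed limits (rad/s): [2.22, 2.22, 2.79, 2.79, 3.14, 3.14, 3.14].

### API

Orientations are given as a unit quaternion [x, y, z, w].
In Python, from workcell import manip gives the robot as it stands.
- The arm moves only by the shell command python3 -m jog 'ROWS' [FORCE]. ROWS is rows parted by semicolons, their numbers by spaces, 1 to 20 of them, each of 7 numbers: a rotation vector rx, ry, rz in rad, then dx, dy, dz in m, then the opening from 0.0 (shut) to 1.0 (fully open); each row is the pose to reach, as a shift and turn from the pose commanded when the command began, along the tool's axes at that moment; what a row does not reach only later rows make up. A row lasts 1/8 s, in which the tool goes at most 0.0625 m and 0.188 rad, less where a joint would pass 70% of its speed; a pose out of reach is approached as far as the arm can. The fingers move at their own pace and stop on an object; FORCE is the grip in N (left out, the last holds). Time passes only in rows, so rows that do not move let the fingers close. It prints the time, the measured TCP pose, the force, the opening and the grip force at its end.
- manip.get_obs(): the state, without advancing time (a new reading comes with each control period).
- manip.camera(name): name is "scene" or "top" or "wrist"; returns the picture (480x640x3 uint8, blue, green, red); there is no depth.
- manip.calibration(name): a dict with "fx", "fy", "cx", "cy" (pixels), "world_from_camera" (4x4, takes a point from camera to world coordinates); the wrist camera has in their place "tool_from_camera" (4x4, takes a point from camera to tool coordinates, whose origin is the TCP and whose axes are the flange's). Camera axes: x right, y up, looking along -z (the intrinsics and any distortion apply to the point x, -y, -z); pixel columns grow to the right and rows downward; lengths in m; the calibration is good to about 2 mm. A picture is of the moment at which its call begins: read the wrist's pose just before it. calibration takes no time and is no camera call.
- manip.hand_in(): hands the job in; it is judged then, once.
Trained networks look in the newest picture that a camera, given by its name, has taken for a name from the list of things; names that differ only in an ending like _2 or _b are one class to them, and where a whole thing is asked for, a point or a joint stands for the part that bears it (a point fixed in the world has none). Each returns a list of dicts, best first, with "confidence" (0 to 1); they miss things now and then, are a little off and sometimes report something else, mostly with a low value. They report only what shows in the picture. A call takes as long as a camera call. They do not tell look-alikes from the thing itself.
- manip.outline_of(camera, thing): "mask" (480x640 bool, what is visible of it) and "bbox" ([left, top, right, bottom] in pixels, round what is visible of it).
The state is a dict: "clock": time; "joint_pos": joint angles; "joint_velocities": joint speeds; "tau": joint torques, N m; "position": TCP position; "ee_rot": TCP orientation; "ft_force": force on the tool from outside, world axes, zero at the start; "torque": the same for the moment, N m; "grip_width": opening from 0.0 (shut) to 1.0 (fully open); "grasp_force": force on a finger pad.
Only numpy, scipy, OpenCV 4.12 (cv2) and the standard library are available. Lean on these libraries where they do the work, as an engineer would, in place of code of your own. Each camera call takes 0.05 s, during which the arm holds its last target. There are 200 camera calls.

### The job

The cream-coloured culture dish in the middle of the staining rack has to go onto the colony counter, but the three stain bottles round it leave no room for the fingers. First stand all three bottles upright in the spill tray, then lift the dish out and seat it flat in the round lit recess of the colony counter, and then put each bottle back upright in the same well of the rack that it was taken from. Leave the pink dish, the beaker and the timer where they are.

Things in the scene. Friction and masses are not known exactly. Their poses are not given: they have to be found in the camera images.
- rack: Blue-green fixed plate, x -101..105, y -70..70 mm, top at z 10. Origin: on the bench under the dish; x toward the one-well end. Wells, diameter 58, floor z 5, at (-61,31), (-61,-31), (65,0): a bottle in each, any order. The dish stands on the plate inside two curved walls (radius 37-41, top z 19) with 70-degree finger gaps at +x and -x: take the dish there, fingers closing along x.
- bottle_black: Amber glass bottle with a black screw cap, loose, upright. Body 48 mm in diameter, 85 mm tall over all; the cap, 30 mm in diameter, begins 54 mm above the underside and runs to the top: take it by the cap from above. About 90 g. Origin: centre of its underside, z up.
- bottle_blue: Amber glass bottle with a blue screw cap, loose, upright. Body 42 mm in diameter, 77 mm tall over all; the cap, 26 mm in diameter, begins 49 mm above the underside and runs to the top: take it by the cap from above. About 90 g. Origin: centre of its underside, z up.
- bottle_red: Amber glass bottle with a red screw cap, loose, upright. Body 38 mm in diameter, 72 mm tall over all; the cap, 24 mm in diameter, begins 44 mm above the underside and runs to the top: take it by the cap from above. About 90 g. Origin: centre of its underside, z up.
- dish: Round lidded glass culture dish with cream-coloured medium and small colonies, loose, 65 mm in diameter, 16 mm high, about 22 g, in the cradle of the rack. Origin: centre of its underside, z up. Take it across the rim, high enough that the fingertips clear the counter's top, which stands 5 mm above the recess floor.
- tray: Spill tray, fixed: light grey rectangular tray with a pale blue floor, 216 x 106 mm outside, 208 x 98 inside, walls 20 mm high, inner floor 4 mm above the bench. Origin: on the bench under its centre; x along its length, z up. Counter and tray stand on either side of the rack. Keep clear of the 290 mm tall ring binders (world x over 0.62, y 0.10 to 0.34 m).
- counter: Colony counter, fixed: grey case, x -105..65, y -75..75 mm, 34 mm high; dark control strip with display on its -x side; round white lit recess for a dish, ringed in black, 78 mm in diameter, 5 mm deep, floor 29 mm above the bench. Origin: on the bench under the centre of the recess; z up.
- pink_dish: Bystander, loose: glass culture dish with pink medium, 65 mm in diameter, 16 mm high. Origin: centre of its underside.
- beaker: Bystander, loose: empty clear glass beaker, 58 mm in diameter, 72 mm high. Origin: centre of its underside.
- timer: Bystander, loose: white bench timer, 60 x 62 x 20 mm. Origin: centre of its underside.
There are look-alikes about, which are no part of the job. Leave any green look-alike of the bottle_black alone.

How it is judged:
By the outcome, as a careful person would: the job done as asked, in the order asked, and still so for the second after the job is handed in, with the robot touching nothing.
It also fails if it takes over 120 s, if anything falls off the work surface, if the arm or the gripper's body presses on something with over 40 N, if the wrist force passes 120 N, or if a joint passes its speed limit or range.

## Working session

There is one attempt and no reset: what is moved stays moved. The work goes in short steps, Python scripts to look and compute and a shell command to move; the robot and the scene stay as the last step left them, time stands still between calls to the robot, and variables do not carry over. Pictures are saved under pics/ and viewed, at most 14 in all, crops included, and the job is handed in when it is done.

```bash
ls; mkdir -p pics; python3 - <<'E'
from workcell import manip
import cv2,numpy as np
o=manip.get_obs();print({k:np.round(v,3) for k,v in o.items()})
for n in ("scene","top"):
    cv2.imwrite(f"pics/{n}0.png",manip.camera(n)); c=manip.calibration(n); print(n,{k:np.round(v,3).tolist() for k,v in c.items()})
print({k:np.round(v,4).tolist() for k,v in manip.calibration("wrist").items()})
E
```

```text
pics
{'clock': np.float64(0.0), 'joint_pos': array([ 1.281,  0.333, -0.065,  1.461,  0.022,  1.35 , -0.088]), 'joint_velocities': array([-0.001,  0.001, -0.   , -0.001,  0.   , -0.   ,  0.   ]), 'tau': array([ 1.0000e-03, -6.2546e+01,  5.0000e-02, -3.9160e+01,  1.6000e-02,
        1.0000e-02,  0.0000e+00]), 'position': array([ 0.165, -0.603,  0.231]), 'ee_rot': array([ 0.991,  0.133, -0.   , -0.001]), 'ft_force': array([ 0.303, -0.193,  0.156]), 'torque': array([ 0.028, -0.004,  0.02 ]), 'grasp_force': np.float64(0.0), 'grip_width': np.float64(0.999)}
scene {'fx': 545.484, 'fy': 545.484, 'cx': 316.628, 'cy': 243.122, 'world_from_camera': [[-0.8, 0.46, -0.386, 0.103], [-0.6, -0.625, 0.499, 0.6], [-0.012, 0.631, 0.776, 0.977], [0.0, 0.0, 0.0, 1.0]]}
top {'fx': 570.182, 'fy': 570.182, 'cx': 327.295, 'cy': 241.217, 'world_from_camera': [[0.019, 0.982, -0.188, 0.368], [-1.0, 0.018, -0.009, -0.021], [-0.005, 0.188, 0.982, 1.178], [0.0, 0.0, 0.0, 1.0]]}
{'fx': 431.9951, 'fy': 431.9951, 'cx': 321.0661, 'cy': 238.5278, 'tool_from_camera': [[-0.0, 0.963, 0.2696, 0.0681], [1.0, 0.0003, -0.001, 0.0012], [-0.001, 0.2696, -0.963, -0.1421], [0.0, 0.0, 0.0, 1.0]]}
```

View pics/top0.png

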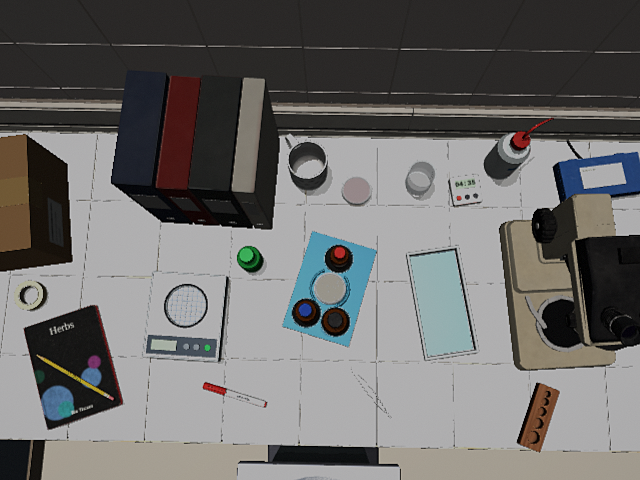

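View pics/scene0.png

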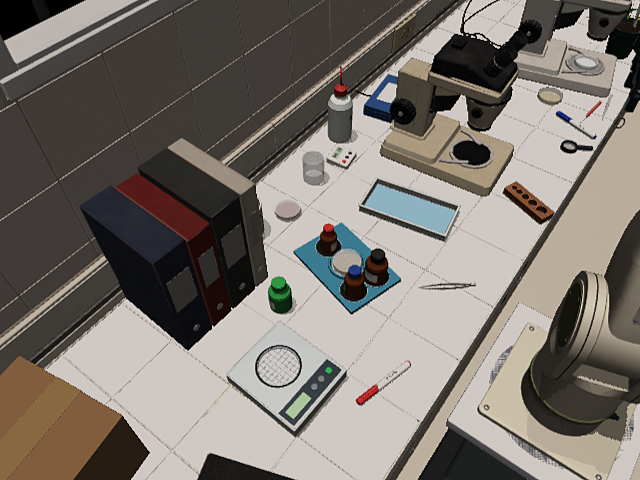

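Top: rack at about (330,290), with red bottle (339,252), blue (305,312), black (335,321) and dish (330,288). Tray is at (443,302), counter recess at (186,305) and the green look-alike at (250,259). The scene view shows the same layout. Next I fit poses from the masks in both views.

```bash
cat > h.py <<'E'
from workcell import manip
import cv2,numpy as np
from scipy.optimize import minimize
from scipy.spatial.transform import Rotation as R
def project(P,T,c):
    p=(P-T[:3,3])@T[:3,:3]
    return np.c_[c["cx"]+c["fx"]*p[:,0]/-p[:,2], c["cy"]-c["fy"]*p[:,1]/-p[:,2]]
a=np.linspace(0,2*np.pi,40)
def cyl(r,z0,z1): return np.vstack([np.c_[r*np.cos(a),r*np.sin(a),0*a+z] for z in(z0,z1)])/1e3
def box(x0,x1,y0,y1,z0,z1): return np.array([[x,y,z] for x in(x0,x1) for y in(y0,y1) for z in(z0,z1)])/1e3
def bottle(d,h,cd,ch): return [cyl(d/2,0,ch-10),cyl(cd/2,ch-10,h)]
M=dict(bottle_black=bottle(48,85,30,54),bottle_blue=bottle(42,77,26,49),bottle_red=bottle(38,72,24,44),
 dish=[cyl(32.5,0,16)],rack=[box(-101,105,-70,70,0,10)],tray=[box(-108,108,-53,53,0,20)],counter=[box(-105,65,-75,75,0,34)],
 pink_dish=[cyl(32.5,0,16)],beaker=[cyl(29,0,72)])
def sil(parts,pose,T,c):
    S=4;m=np.zeros((480*S,640*S),np.uint8)
    x,y,z,t=pose;Rz=R.from_euler("z",t).as_matrix()
    for P in parts:
        q=project(P@Rz.T+[x,y,z],T,c)
        cv2.fillConvexPoly(m,cv2.convexHull(np.round(((q+.5)*S-.5)*16).astype(np.int32)),255,shift=4)
    return cv2.resize(m,(640,480),interpolation=cv2.INTER_AREA)/255.
def camT(n): 
    c=manip.calibration(n); return np.array(c["world_from_camera"]),c
def fit(parts,views,p0,step,ignore=None):
    # views: list of (mask,T,c); step: 0 entries are held
    p0=np.array(p0,float);step=np.array(step,float);k=step>0
    def f(u):
        p=p0.copy();p[k]+=u*step[k];e=0
        for m,T,c in views: 
            s=sil(parts,p,T,c); 
            e+=np.abs(s-m).sum()/max(m.sum(),1)
        return e
    n=k.sum();sx=np.vstack([np.zeros(n)]+[np.eye(n)[i] for i in range(n)])
    r=minimize(f,np.zeros(n),method="Nelder-Mead",options=dict(initial_simplex=sx,xatol=.01,fatol=1e-4,maxiter=250))
    p=p0.copy();p[k]+=r.x*step[k];return p,r.fun/len(views)
def ray(px,T,c,z):
    d=T[:3,:3]@np.array([(px[0]-c["cx"])/c["fx"],-(px[1]-c["cy"])/c["fy"],-1]);return T[:3,3]+d*(z-T[2,3])/d[2]
def go(x,y,z,yaw=None):
    "print tool-axes row to reach TCP x y z with closing axis at world angle yaw (mod pi)"
    o=manip.get_obs();r=R.from_quat(o["ee_rot"]);A=r.as_matrix()
    d=A.T@(np.array([x,y,z])-o["position"]);rv=np.zeros(3)
    if yaw is not None:
        ty=yaw; ys=[ty+k*np.pi for k in(-1,0,1,2)]
        cur=np.arctan2(A[1,1],A[0,1]); ty=min(ys,key=lambda v:abs((v-cur+np.pi)%(2*np.pi)-np.pi))
        yv=np.array([np.cos(ty),np.sin(ty),0]);zv=np.array([0,0,-1.]);B=np.c_[np.cross(yv,zv),yv,zv]
        rv=R.from_matrix(A.T@B).as_rotvec()
    print("row",np.round(rv,3),np.round(d,4),"rows>=",np.ceil(max(np.linalg.norm(d)/.0625,np.linalg.norm(rv)/.188)))
E
python3 - <<'E'
from h import *
import pickle
names=list(M);res={}
ms={}
for n in("top","scene"):
    manip.camera(n)
    for t in names:
        for d in manip.outline_of(n,t)[:2]:
            b=np.array(d["bbox"]).astype(int);print(n,t,round(d["confidence"],2),b.tolist(),int(d["mask"].sum()))
            ms.setdefault((n,t),[]).append(d["mask"])
pickle.dump(ms,open("ms.pkl","wb"))
E
```

```text
top bottle_black 0.83 [321, 309, 344, 335] 467
top bottle_black 0.78 [240, 245, 263, 273] 512
top bottle_blue 0.9 [297, 302, 317, 322] 352
top bottle_blue 0.34 [449, 174, 482, 206] 831
top bottle_red 0.88 [330, 247, 349, 267] 269
top dish 0.75 [313, 269, 345, 305] 828
top rack 0.9 [283, 234, 374, 344] 4698
top tray 0.96 [405, 247, 477, 360] 5934
top counter 0.79 [145, 269, 227, 363] 6626
top pink_dish 0.79 [341, 174, 372, 206] 766
top pink_dish 0.7 [298, 304, 318, 324] 384
top beaker 0.6 [403, 159, 438, 197] 862
scene bottle_black 0.68 [365, 247, 390, 287] 707
scene bottle_red 0.58 [320, 226, 336, 254] 423
scene dish 0.76 [330, 249, 360, 275] 521
scene rack 0.84 [297, 224, 402, 309] 2808
scene tray 0.66 [357, 180, 460, 241] 3489
scene counter 0.69 [224, 319, 345, 440] 7535
scene pink_dish 0.6 [271, 200, 296, 221] 516
scene beaker 0.87 [302, 150, 322, 184] 668
scene beaker 0.21 [295, 225, 398, 311] 2934
```

```bash
python3 - <<'E'
from h import *
import pickle
ms=pickle.load(open("ms.pkl","rb"))
C={n:camT(n) for n in("top","scene")}
out={}
for t in M:
    v=[]
    for n in C:
        if (n,t) in ms:
            m=ms[n,t][0].astype(np.uint8)
            if t in("rack","tray","counter"):
                h=cv2.convexHull(cv2.findNonZero(m));m=np.zeros_like(m);cv2.fillConvexPoly(m,h,1)
            v.append((m.astype(float),)+C[n])
    m=ms["top",t][0];px=np.argwhere(m).mean(0)[::-1];p=ray(px,*C["top"],.04 if 'bottle' in t else .01)
    rect=t in("rack","tray","counter")
    best=None
    for y0 in ([-1.9,-1.4,-1.1,1.2,1.7,2] if rect else [0]):
        st=[.01,.01,.01 if len(v)>1 else 0,.15 if rect else 0]
        r=fit(M[t],v,[p[0],p[1],0 if 'bot' not in t else .005,y0],st)
        if best is None or r[1]<best[1]: best=r
    out[t]=best[0];print(t,np.round(best[0],4),round(best[1],3))
    for vv in v:
        print('   single',np.round(fit(M[t],[vv],best[0],[.005,.005,0,.05 if rect else 0])[0],4))
pickle.dump(out,open("poses.pkl","wb"))
x,y,z,t=out["rack"]
# red bottle is at one-well end? print all rack-frame bottle positions for both directions
for k in("bottle_black","bottle_blue","bottle_red","dish"):
    d=out[k][:2]-out["rack"][:2];print(k,np.round(R.from_euler("z",-t).as_matrix()[:2,:2]@d,4))
E
```

```text
bottle_black [ 0.4278 -0.028   0.0026  0.    ] 0.085
   single [ 0.4264 -0.0284  0.0026  0.    ]
   single [ 0.4286 -0.0275  0.0026  0.    ]
bottle_blue [0.4443 0.0286 0.005  0.    ] 0.093
   single [0.4441 0.0286 0.005  0.    ]
bottle_red [ 0.5603 -0.0342  0.0014  0.    ] 0.15
   single [ 0.5581 -0.0353  0.0014  0.    ]
   single [ 0.5609 -0.0347  0.0014  0.    ]
dish [ 0.495  -0.0164  0.0063  0.    ] 0.213
   single [ 0.4934 -0.017   0.0063  0.    ]
   single [ 0.4981 -0.0171  0.0063  0.    ]
rack [ 0.4954 -0.0166 -0.0053 -0.2721] 0.028
   single [ 0.4942 -0.0174 -0.0053 -0.2758]
   single [ 0.4966 -0.0158 -0.0053 -0.2752]
tray [ 4.7230e-01 -2.4450e-01 -2.1000e-03  3.3074e+00] 0.052
   single [ 4.6980e-01 -2.4530e-01 -2.1000e-03  3.3128e+00]
   single [ 4.7280e-01 -2.4280e-01 -2.1000e-03  3.3009e+00]
counter [ 0.436   0.2922 -0.004   1.3875] 0.201
   single [ 0.4361  0.2927 -0.004   1.3821]
   single [ 0.4363  0.2925 -0.004   1.3987]
pink_dish [ 0.7067 -0.0693 -0.0029  0.    ] 0.08
   single [ 0.7053 -0.0698 -0.0029  0.    ]
   single [ 0.7083 -0.0683 -0.0029  0.    ]
beaker [ 0.7295 -0.2026 -0.0072  0.    ] 0.13
   single [ 0.7281 -0.2027 -0.0072  0.    ]
   single [ 0.7337 -0.2038 -0.0072  0.    ]
bottle_black [-0.062  -0.0292]
bottle_blue [-0.0614  0.0298]
bottle_red [0.0672 0.0005]
dish [-0.0005  0.    ]
```

```bash
python3 - <<'E'
from h import *
import pickle
ms=pickle.load(open("ms.pkl","rb"));out=pickle.load(open("poses.pkl","rb"))
C={n:camT(n) for n in("top","scene")}
v=[(cv2.fillConvexPoly(np.zeros((480,640),np.uint8),cv2.convexHull(cv2.findNonZero(ms[n,"counter"][0].astype(np.uint8))),1).astype(float),)+C[n] for n in C]
r=fit(M["counter"],v,[.44,.23,0,-.05],[.02,.02,.01,.1]);print(r)
for vv in v: print(fit(M["counter"],[vv],r[0],[.01,.01,0,.1]))
out["counter"]=r[0];pickle.dump(out,open("poses.pkl","wb"))
go(.48,-.02,.30,-.272)
go(.40,-.18,.28,-.272)
E
```

```text
(array([ 0.45209438,  0.2719708 , -0.00169878, -0.0440162 ]), np.float64(0.025560374201642134))
(array([ 0.45109485,  0.27134878, -0.00169878, -0.04314776]), np.float64(0.019911529778480645))
(array([ 0.45267586,  0.27319746, -0.00169878, -0.03748189]), np.float64(0.024020113721443172))
row [ 0.    -0.    -1.032] [ 0.4577 -0.4791 -0.0687] rows>= 11.0
row [ 0.    -0.    -1.032] [ 0.3384 -0.3459 -0.0487] rows>= 8.0
```

```bash
python3 -c "
from h import *
go(.36,-.2,.30,-.272)
print(np.round(ray((505,370),*camT('top'),.0),3),np.round(ray((545,230),*camT('top'),.2),3))"
```

```text
row [ 0.    -0.    -1.032] [ 0.2945 -0.3371 -0.0687] rows>= 8.0
[ 0.336 -0.373  0.   ] [ 0.582 -0.392  0.2  ]
```

```bash
python3 -m jog '0 0 -0.5 0.20 -0.25 -0.068 0.5;0 0 -0.5 0.20 -0.25 -0.068 0.5;0 0 -0.8 0.2945 -0.337 -0.068 0.5;0 0 -1.032 0.2945 -0.337 -0.068 0.5;0 0 -1.032 0.2945 -0.337 -0.068 0.5;0 0 -1.032 0.2945 -0.337 -0.068 0.5;0 0 -1.032 0.2945 -0.337 -0.068 0.5;0 0 -1.032 0.2945 -0.337 -0.068 0.5;0 0 -1.032 0.42 -0.40 -0.068 0.5;0 0 -1.032 0.42 -0.40 -0.068 0.5;0 0 -1.032 0.42 -0.40 -0.068 0.5;0 0 -1.032 0.42 -0.40 -0.068 0.5' 30
python3 - <<'E'
from h import *
o=manip.get_obs();print(o["position"],o["joint_pos"])
cv2.imwrite("pics/w1.png",manip.camera("wrist"));np.savez("w1.npz",p=o["position"],q=o["ee_rot"])
go(.48,.06,.30,-.272);go(.48,-.01,.30,-.272)
E
```

```text
clock: 2.6
position: [0.4648, -0.1061, 0.299]
ee_rot: [0.796, 0.605, 0.0, -0.0]
ft_force: [-0.4, -0.5, 0.1]
grip_width: 0.503
grasp_force: 0.0
[ 0.46476995 -0.10613828  0.29895126] [ 0.83377962  0.00962714 -0.69892488  1.69556966  0.00554264  1.4392542
 -0.13644138]
row [-0.001  0.    -0.   ] [ 0.1653 -0.0297 -0.001 ] rows>= 3.0
row [-0.001  0.    -0.   ] [ 0.0979 -0.0109 -0.001 ] rows>= 2.0
```

View pics/w1.png

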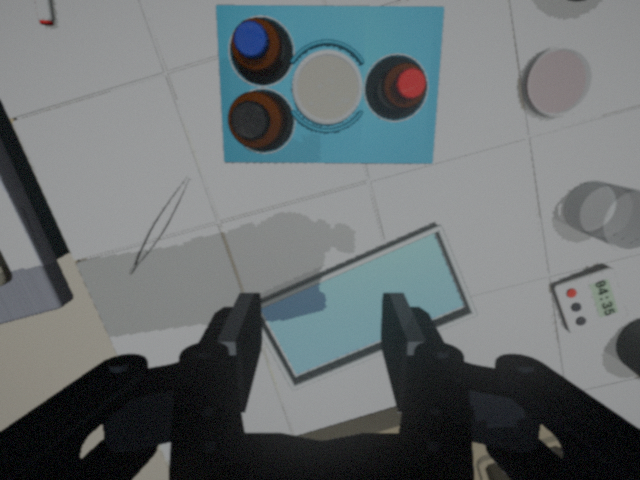

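Wrist view: rack upright in image, x 218–443; dish (327,88), blue cap (250,38), black cap (250,122), red cap (411,84); tray below at (365,305). I'll take a second view and fit from both.

```bash
cat > wv.py <<'E'
from h import *
import pickle,sys
def wrist(tag,names):
    o=manip.get_obs();im=manip.camera("wrist");cv2.imwrite(f"pics/{tag}.png",im)
    W=np.eye(4);W[:3,:3]=R.from_quat(o["ee_rot"]).as_matrix();W[:3,3]=o["position"]
    c=manip.calibration("wrist");T=W@np.array(c["tool_from_camera"]);ms={}
    for n in names:
        for d in manip.outline_of("wrist",n)[:3]:
            print(tag,n,round(d["confidence"],2),np.array(d["bbox"]).astype(int).tolist());ms.setdefault(n,[]).append(d["mask"])
    pickle.dump((T,c,ms),open(tag+".pkl","wb"))
E
python3 -c "
from wv import *
wrist('wa',['rack','dish','bottle_black','bottle_blue','bottle_red','tray'])"
python3 -m jog '0 0 0 0.098 -0.011 0 0.5;0 0 0 0.098 -0.011 0 0.5;0 0 0 0.098 -0.011 0 0.5;0 0 0 0.098 -0.011 0 0.5'
python3 -c "
from wv import *
wrist('wb',['rack','dish','bottle_black','bottle_blue','bottle_red','counter'])
go(.45,.15,.30,-.272)"
```

```text
wa rack 0.67 [215, 3, 444, 162]
wa rack 0.39 [261, 223, 476, 390]
wa dish 0.84 [297, 49, 361, 119]
wa bottle_black 0.75 [229, 94, 285, 146]
wa bottle_blue 0.65 [232, 13, 285, 76]
wa bottle_blue 0.34 [565, 179, 640, 250]
wa bottle_red 0.89 [378, 61, 429, 109]
wa tray 0.77 [261, 221, 475, 389]
wa tray 0.34 [522, 43, 597, 115]
clock: 3.5
position: [0.4801, -0.0099, 0.2992]
ee_rot: [0.797, 0.604, -0.0, 0.0]
ft_force: [0.2, -0.2, -0.4]
grip_width: 0.496
grasp_force: 0.0
wb rack 0.83 [233, 114, 446, 256]
wb rack 0.61 [547, 342, 619, 397]
wb dish 0.68 [309, 157, 371, 225]
wb bottle_black 0.91 [244, 195, 297, 254]
wb bottle_black 0.7 [327, 0, 381, 29]
wb bottle_blue 0.82 [248, 135, 296, 185]
wb bottle_blue 0.73 [262, 304, 461, 438]
wb bottle_red 0.72 [383, 170, 436, 219]
wb counter 0.48 [111, 0, 128, 5]
row [ 0.     0.    -0.001] [ 0.1454 -0.072  -0.0007] rows>= 3.0
```

```bash
python3 -m jog '0 0 0 0.145 -0.072 0 0.5;0 0 0 0.145 -0.072 0 0.5;0 0 0 0.145 -0.072 0 0.5;0 0 0 0.145 -0.072 0 0.5;0 0 0 0.145 -0.072 0 0.5' | head -2
cat > fitw.py <<'E'
from wv import *
wrist('wc',['counter'])
out=pickle.load(open("poses.pkl","rb"));V=[pickle.load(open(f"{t}.pkl","rb")) for t in("wa","wb","wc")]
new={}
for t in("rack","dish","bottle_black","bottle_blue","bottle_red","tray"):
    v=[]
    for T,c,ms in V:
        if t in ms:
            m=ms[t][0].astype(np.uint8)
            if t in("rack","tray"): m=cv2.fillConvexPoly(m*0,cv2.convexHull(cv2.findNonZero(m)),1)
            v.append((m.astype(float),T,c))
    rect=t in("rack","tray")
    p0=out[t].copy()
    if "bottle" in t:p0[2]=.005
    if rect:p0[2]=0
    if t=="dish":p0[2]=.01
    r=fit(M[t],v,p0,[.006,.006,.01 if len(v)>1 else 0,.05 if rect else 0])
    r2=[np.round(fit(M[t],[x],p0,[.006,.006,0,.05 if rect else 0])[0],4).tolist() for x in v]
    new[t]=r[0];print(t,np.round(r[0],4),round(r[1],3),"single z fixed",r2)
pickle.dump(new,open("new.pkl","wb"))
E
python3 fitw.py
```

```text
clock: 4.47
position: [0.4501, 0.1491, 0.2992]
wc counter 0.93 [145, 1, 375, 166]
rack [ 0.496  -0.017   0.0024 -0.2778] 0.011 single z fixed [[0.4961, -0.0167, 0.0, -0.2784], [0.4961, -0.0165, 0.0, -0.2786]]
dish [ 0.4962 -0.0177  0.0076  0.    ] 0.027 single z fixed [[0.4962, -0.0175, 0.01, 0.0], [0.4961, -0.0176, 0.01, 0.0]]
bottle_black [ 0.4281 -0.0286  0.0079  0.    ] 0.039 single z fixed [[0.4274, -0.0286, 0.005, 0.0], [0.4281, -0.0289, 0.005, 0.0]]
bottle_blue [0.4463 0.0291 0.0072 0.    ] 0.04 single z fixed [[0.4463, 0.0297, 0.005, 0.0], [0.446, 0.0289, 0.005, 0.0]]
bottle_red [ 0.5598 -0.0352  0.0074  0.    ] 0.058 single z fixed [[0.5598, -0.0351, 0.005, 0.0], [0.5601, -0.0358, 0.005, 0.0]]
tray [ 0.475  -0.2457  0.      3.3024] 0.057 single z fixed [[0.475, -0.2457, 0.0, 3.3024]]
```

View pics/wc.png

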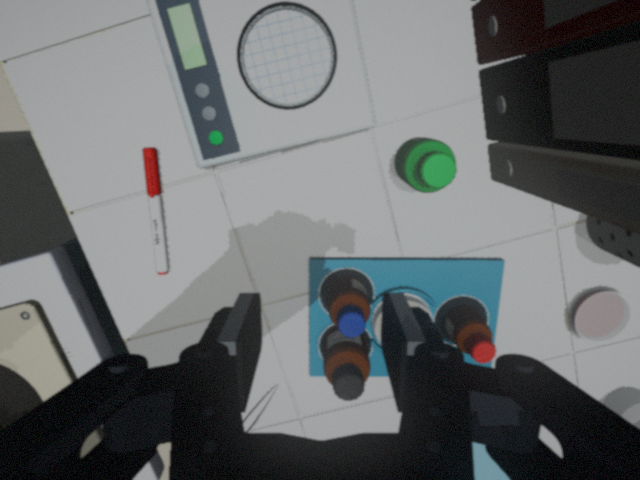

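Recess ring shows at (287,55), radius about 50 px; strip on the left; green look-alike at (430,165). Now I locate the recess and plan the black pick.

```bash
python3 - <<'E'
from wv import *
T,c,ms=pickle.load(open("wc.pkl","rb"));im=cv2.imread("pics/wc.png");g=cv2.cvtColor(im,cv2.COLOR_BGR2GRAY)
roi=np.zeros_like(g);cv2.circle(roi,(287,55),58,1,-1);m=((g<110)*roi).astype(np.uint8)
e=cv2.fitEllipse(max(cv2.findContours(m,0,2)[0],key=cv2.contourArea));print(e)
p=ray(e[0],T,c,.034);print("recess wrist",p, "diam",np.mean(e[1])/c["fx"]*(T[2,3]-.034))
Tt,ct=camT("top");t=cv2.imread("pics/top0.png");g=cv2.cvtColor(t,cv2.COLOR_BGR2GRAY)
roi=np.zeros_like(g);cv2.circle(roi,(186,305),26,1,-1);m=((g<110)*roi).astype(np.uint8)
e=cv2.fitEllipse(max(cv2.findContours(m,0,2)[0],key=cv2.contourArea));print(e,"recess top",ray(e[0],Tt,ct,.034))
n=pickle.load(open("new.pkl","rb"));x,y,z,th=n["rack"];A=R.from_euler("z",th).as_matrix()[:2,:2]
for w in((-61,31),(-61,-31),(65,0)):print("well",w,np.round([x,y]+A@np.array(w)/1e3,4))
tx=n["tray"];B=R.from_euler("z",tx[3]-np.pi).as_matrix()[:2,:2]
for w in(-66,0,66):print("tray",w,np.round(tx[:2]+B@[w/1e3,0],4))
go(.4279,-.0287,.15,-.278);go(.4279,-.0287,.064,-.278)
E
```

```text
((286.4458923339844, 55.07045364379883), (98.69596099853516, 106.76592254638672), 172.50489807128906)
recess wrist [0.45375366 0.27200132 0.034     ] diam 0.09685874570934808
((185.5127716064453, 305.42584228515625), (42.1624641418457, 44.51264572143555), 47.51707458496094) recess top [0.45133508 0.27064979 0.034     ]
well (-61, 31) [0.4459 0.0296]
well (-61, -31) [ 0.4289 -0.03  ]
well (65, 0) [ 0.5585 -0.0348]
tray -66 [ 0.4098 -0.2563]
tray 0 [ 0.475  -0.2457]
tray 66 [ 0.5401 -0.2351]
row [-0.     0.     0.004] [-0.1767  0.0265  0.1492] rows>= 4.0
row [-0.     0.     0.004] [-0.1767  0.0265  0.2352] rows>= 5.0
```

```bash
python3 -m jog '0 0 0.004 -0.1767 0.0265 0.12 0.6;0 0 0.004 -0.1767 0.0265 0.12 0.6;0 0 0.004 -0.1767 0.0265 0.12 0.6;0 0 0.004 -0.1767 0.0265 0.12 0.6;0 0 0.004 -0.1767 0.0265 0.17 0.6;0 0 0.004 -0.1767 0.0265 0.21 0.6;0 0 0.004 -0.1767 0.0265 0.235 0.6;0 0 0.004 -0.1767 0.0265 0.235 0.6;0 0 0.004 -0.1767 0.0265 0.235 0.0;0 0 0.004 -0.1767 0.0265 0.235 0.0;0 0 0.004 -0.1767 0.0265 0.235 0.0;0 0 0.004 -0.1767 0.0265 0.235 0.0' 40
python3 -c "
from h import *
go(.4279,-.0287,.16);go(.412,-.256,.16);go(.412,-.256,.0645)"
```

```text
clock: 6.08
position: [0.4287, -0.0276, 0.0655]
ee_rot: [0.798, 0.603, 0.0, 0.001]
ft_force: [-2.7, -0.4, 6.7]
grip_width: 0.326
grasp_force: 39.7
row [0. 0. 0.] [-0.0014 -0.0003 -0.0945] rows>= 2.0
row [0. 0. 0.] [-0.2244  0.0464 -0.0943] rows>= 4.0
row [0. 0. 0.] [-0.2243  0.0462  0.0012] rows>= 4.0
```

```bash
python3 -m jog '0 0 0 0 0 -0.05 0;0 0 0 0 0 -0.095 0;0 0 0 -0.05 0.01 -0.095 0;0 0 0 -0.11 0.022 -0.095 0;0 0 0 -0.17 0.034 -0.095 0;0 0 0 -0.223 0.0465 -0.095 0;0 0 0 -0.224 0.0465 -0.095 0;0 0 0 -0.224 0.0465 -0.095 0'
python3 -c "
from h import *
go(.412,-.256,.0645)"
```

```text
clock: 7.08
position: [0.4117, -0.2551, 0.1596]
ee_rot: [0.798, 0.603, 0.0, 0.0]
ft_force: [0.0, 1.6, -1.0]
grip_width: 0.324
grasp_force: 40.2
row [0. 0. 0.] [-0.0008  0.0005  0.0951] rows>= 2.0
```

```bash
python3 -m jog '0 0 0 0 0 0.05 0;0 0 0 0 0 0.085 0;0 0 0 0 0 0.0945 0;0 0 0 0 0 0.0945 0;0 0 0 0 0 0.0945 0'
```

```text
clock: 7.7
position: [0.4124, -0.2552, 0.066]
ee_rot: [0.797, 0.604, 0.0, 0.001]
ft_force: [0.1, -0.2, -1.2]
grip_width: 0.327
grasp_force: 42.2
```

```bash
python3 -m jog '0 0 0 0 0 0.0015 0;0 0 0 0 0 0.0015 0;0 0 0 0 0 0.0015 0.6;0 0 0 0 0 0.0015 0.6;0 0 0 0 0 0.0015 0.6;0 0 0 0 0 -0.05 0.6;0 0 0 0 0 -0.09 0.6;0 0 0 0 0 -0.09 0.6'
python3 -c "
from h import *
go(.4462,.0292,.16);go(.4462,.0292,.058)"
```

```text
clock: 8.7
position: [0.4132, -0.2564, 0.1577]
ee_rot: [0.798, 0.603, 0.001, 0.003]
ft_force: [0.4, -0.2, 0.2]
grip_width: 0.6
grasp_force: 0.0
row [0. 0. 0.] [ 0.2837 -0.0461 -0.0031] rows>= 5.0
row [0. 0. 0.] [ 0.284  -0.0466  0.0989] rows>= 5.0
```

```bash
python3 -m jog '0 0 0 0.0625 -0.010 -0.003 0.6;0 0 0 0.125 -0.02 -0.003 0.6;0 0 0 0.19 -0.031 -0.003 0.6;0 0 0 0.25 -0.041 -0.003 0.6;0 0 0 0.284 -0.0464 0 0.6;0 0 0 0.284 -0.0464 0.05 0.6;0 0 0 0.284 -0.0464 0.085 0.6;0 0 0 0.284 -0.0464 0.099 0.6;0 0 0 0.284 -0.0464 0.099 0.6;0 0 0 0.284 -0.0464 0.099 0.0;0 0 0 0.284 -0.0464 0.099 0.0;0 0 0 0.284 -0.0464 0.099 0.0;0 0 0 0.284 -0.0464 0.099 0.0'
python3 -c "
from h import *
go(.4462,.0292,.16);go(.475,-.2457,.16,-.278)"
```

```text
clock: 10.32
position: [0.4454, 0.0303, 0.057]
ee_rot: [0.798, 0.603, 0.001, 0.001]
ft_force: [-1.2, -0.3, 7.4]
grip_width: 0.278
grasp_force: 39.3
row [0. 0. 0.] [-0.0009  0.0014 -0.103 ] rows>= 2.0
row [ 0.002 -0.     0.002] [-0.2575  0.1041 -0.1027] rows>= 5.0
```

```bash
python3 -m jog '0 0 0 0 0 -0.05 0;0 0 0 0 0 -0.103 0;0 0 0 -0.055 0.022 -0.103 0;0 0 0 -0.11 0.044 -0.103 0;0 0 0 -0.165 0.066 -0.103 0;0 0 0 -0.22 0.089 -0.103 0;0 0 0 -0.2575 0.104 -0.103 0;0 0 0 -0.2575 0.104 -0.103 0;0 0 0 -0.2575 0.104 -0.05 0;0 0 0 -0.2575 0.104 -0.01 0;0 0 0 -0.2575 0.104 0 0;0 0 0 -0.2575 0.104 0 0;0 0 0 -0.2575 0.104 0 0'
```

```text
clock: 11.95
position: [0.4749, -0.2455, 0.057]
ee_rot: [0.797, 0.603, 0.0, 0.001]
ft_force: [0.6, -0.5, 0.7]
grip_width: 0.28
grasp_force: 40.5
```

```bash
python3 -m jog '0 0 0 0 0 0.0012 0;0 0 0 0 0 0.0012 0;0 0 0 0 0 0.0012 0.6;0 0 0 0 0 0.0012 0.6;0 0 0 0 0 0.0012 0.6;0 0 0 0 0 -0.05 0.6;0 0 0 0 0 -0.1 0.6;0 0 0 0 0 -0.1 0.6'
python3 -c "
from h import *
go(.5599,-.0353,.16,-.278);go(.5599,-.0353,.053,-.278)"
```

```text
clock: 12.95
position: [0.4763, -0.2465, 0.1596]
ee_rot: [0.798, 0.603, 0.001, 0.003]
ft_force: [-0.4, -0.3, -0.2]
grip_width: 0.602
grasp_force: 0.0
row [0.006 0.002 0.002] [ 0.226   0.0229 -0.0007] rows>= 4.0
row [0.006 0.002 0.002] [0.2262 0.0222 0.1063] rows>= 5.0
```

```bash
python3 -m jog '0 0 0 0.06 0.006 0 0.6;0 0 0 0.12 0.012 0 0.6;0 0 0 0.18 0.018 0 0.6;0 0 0 0.226 0.0225 0 0.6;0 0 0 0.226 0.0225 0 0.6;0 0 0 0.226 0.0225 0.05 0.6;0 0 0 0.226 0.0225 0.09 0.6;0 0 0 0.226 0.0225 0.106 0.6;0 0 0 0.226 0.0225 0.106 0.6;0 0 0 0.226 0.0225 0.106 0.0;0 0 0 0.226 0.0225 0.106 0.0;0 0 0 0.226 0.0225 0.106 0.0;0 0 0 0.226 0.0225 0.106 0.0'
python3 -c "
from h import *
o=manip.get_obs();z=o['position'][2];go(.540,-.2351,.16,-.278)"
```

```text
clock: 14.58
position: [0.5585, -0.0345, 0.0515]
ee_rot: [0.798, 0.603, 0.001, 0.001]
ft_force: [-0.2, -0.9, 7.9]
grip_width: 0.245
grasp_force: 39.1
row [0.003 0.    0.002] [-0.198   0.0371 -0.1084] rows>= 4.0
```

```bash
python3 -m jog '0 0 0 0 0 -0.05 0;0 0 0 0 0 -0.108 0;0 0 0 -0.055 0.01 -0.108 0;0 0 0 -0.11 0.02 -0.108 0;0 0 0 -0.165 0.031 -0.108 0;0 0 0 -0.198 0.037 -0.108 0;0 0 0 -0.198 0.037 -0.108 0;0 0 0 -0.198 0.037 -0.05 0;0 0 0 -0.198 0.037 -0.01 0;0 0 0 -0.198 0.037 0 0;0 0 0 -0.198 0.037 0 0;0 0 0 -0.198 0.037 0.001 0;0 0 0 -0.198 0.037 0.001 0'
```

```text
clock: 16.2
position: [0.54, -0.2346, 0.0502]
ee_rot: [0.797, 0.603, 0.001, 0.001]
ft_force: [-1.0, 1.1, 5.7]
grip_width: 0.244
grasp_force: 41.1
```

```bash
python3 -m jog '0 0 0 0 0 0 0.6;0 0 0 0 0 0 0.6;0 0 0 0 0 0 0.6;0 0 0 0 0 -0.05 0.6;0 0 0 0 0 -0.11 0.6;0 0 0 0.01 0.02 -0.17 0.6;0 0 0 0.01 0.04 -0.23 0.6;0 0 0 0.01 0.05 -0.25 0.6;0 0 0 0.01 0.05 -0.25 0.6;0 0 0 0.01 0.05 -0.25 0.6'
python3 -c "
from wv import *
wrist('wt',['bottle_black','bottle_blue','bottle_red','tray','dish'])
go(.44,.13,.10,-.278);go(.44,.13,.015,-.278)"
```

```text
clock: 17.45
position: [0.5893, -0.2388, 0.2974]
ee_rot: [0.798, 0.603, -0.001, -0.001]
ft_force: [0.5, -0.4, -1.0]
grip_width: 0.601
grasp_force: 0.0
wt bottle_black 0.77 [110, 228, 183, 292]
wt bottle_blue 0.86 [179, 199, 232, 257]
wt bottle_red 0.95 [248, 177, 294, 224]
wt tray 0.76 [91, 130, 328, 312]
wt dish 0.67 [125, 0, 177, 13]
row [-0.001  0.     0.002] [ 0.3142 -0.2444  0.1985] rows>= 8.0
row [-0.001  0.     0.002] [ 0.3142 -0.2443  0.2835] rows>= 8.0
```

View pics/wt.png

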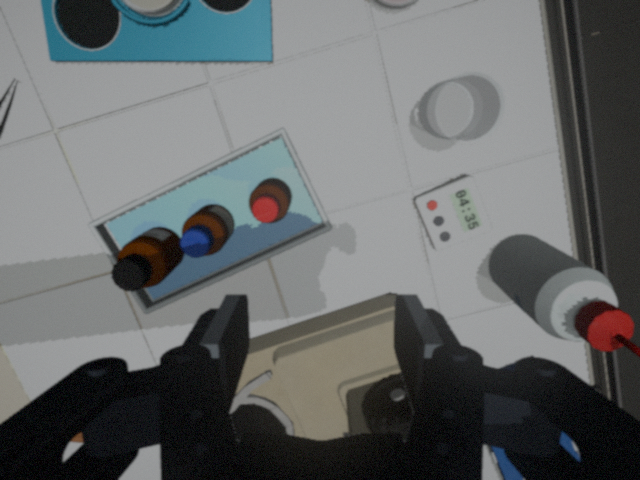

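All three bottles stand upright in the tray (black cap (130,272), blue (196,242), red (265,209)). Next, a light touch on the bare bench shows where the tips are at a dish-width opening.

```bash
python3 -m jog '0 0 0 0.05 -0.04 0.02 0.78;0 0 0 0.1 -0.08 0.04 0.78;0 0 0 0.14 -0.11 0.07 0.78;0 0 0 0.18 -0.14 0.1 0.78;0 0 0 0.22 -0.17 0.12 0.78;0 0 0 0.26 -0.205 0.16 0.78;0 0 0 0.30 -0.235 0.20 0.78;0 0 0 0.314 -0.244 0.25 0.78;0 0 0 0.314 -0.244 0.278 0.78;0 0 0 0.314 -0.244 0.284 0.78;0 0 0 0.314 -0.244 0.284 0.78'
python3 -m jog '0 0 0 0 0 0.003 0.78;0 0 0 0 0 0.003 0.78' | sed -n '2p;4p'
python3 -m jog '0 0 0 0 0 0.003 0.78;0 0 0 0 0 0.003 0.78' | sed -n '2p;4p'
python3 -m jog '0 0 0 0 0 0.003 0.78;0 0 0 0 0 0.003 0.78' | sed -n '2p;4p'
```

```text
clock: 19.12
position: [0.4411, 0.1296, 0.0153]
ee_rot: [0.798, 0.603, 0.0, 0.0]
ft_force: [-0.1, -0.0, 0.8]
grip_width: 0.779
grasp_force: 0.0
position: [0.4413, 0.1294, 0.0124]
ft_force: [-0.0, -0.5, -0.7]
position: [0.4407, 0.1295, 0.0087]
ft_force: [0.5, 0.0, -0.4]
position: [0.4405, 0.1296, 0.0056]
ft_force: [0.5, -0.1, -0.6]
```

```bash
for i in 1 ; do python3 -m jog '0 0 0 0 0 0.003 0.78;0 0 0 0 0 0.003 0.78' | sed -n '2p;4p'; done
python3 -m jog '0 0 0 0 0 0.003 0.78;0 0 0 0 0 0.003 0.78' | sed -n '2p;4p'
python3 -m jog '0 0 0 0 0 0.002 0.78;0 0 0 0 0 0.002 0.78' | sed -n '2p;4p'
```

```text
position: [0.4405, 0.1296, 0.0025]
ft_force: [-0.6, -0.5, -0.5]
position: [0.4406, 0.1296, -0.0004]
ft_force: [0.5, -0.1, -0.3]
position: [0.4406, 0.1296, -0.0023]
ft_force: [0.5, 1.4, 0.8]
```

```bash
python3 -m jog '0 0 0 0 0 0.002 0.78;0 0 0 0 0 0.002 0.78' | sed -n '2p;4p'
python3 -m jog '0 0 0 0 0 0.002 0.78;0 0 0 0 0 0.002 0.78' | sed -n '2p;4p'
python3 -m jog '0 0 0 0 0 0.0015 0.78;0 0 0 0 0 0.0015 0.78' | sed -n '2p;4p'
```

```text
position: [0.4406, 0.1296, -0.0043]
ft_force: [-0.7, 0.0, -0.3]
position: [0.4406, 0.1296, -0.0063]
ft_force: [1.1, 0.6, -0.4]
position: [0.4408, 0.1297, -0.0068]
ft_force: [-7.3, -2.2, 20.8]
```

```bash
python3 -m jog '0 0 0 0 0 -0.05 0.95;0 0 0 0 0 -0.10 0.95;0 0 0 0 0 -0.10 0.95' 25 | head -2
python3 -c "
from h import *
go(.4962,-.0176,.09,-.278);go(.4962,-.0176,.010,-.278)"
```

```text
clock: 21.75
position: [0.4429, 0.1302, 0.0955]
row [ 0.006 -0.002  0.002] [-0.1277  0.0915  0.0058] rows>= 3.0
row [ 0.006 -0.002  0.002] [-0.1279  0.091   0.0858] rows>= 3.0
```

```bash
python3 -m jog '0 0 0 -0.06 0.045 0 0.95;0 0 0 -0.12 0.085 0 0.95;0 0 0 -0.128 0.091 0.02 0.95;0 0 0 -0.128 0.091 0.03 0.95;0 0 0 -0.128 0.091 0.03 0.95;0 0 0 -0.128 0.091 0.03 0.95'
python3 -c "
from h import *
go(.4962,-.0176,.010,-.278)"
```

```text
clock: 22.5
position: [0.4933, -0.0169, 0.0626]
ee_rot: [0.797, 0.604, 0.0, -0.0]
ft_force: [-0.9, 0.5, 0.1]
grip_width: 0.949
grasp_force: 0.0
row [ 0.    -0.     0.004] [0.0001 0.0029 0.0526] rows>= 1.0
```

```bash
python3 -m jog '0 0 0.004 0 0.003 0.02 0.95;0 0 0.004 0 0.003 0.04 0.95;0 0 0.004 0 0.003 0.0526 0.95;0 0 0.004 0 0.003 0.0526 0.95;0 0 0.004 0 0.003 0.0526 0.95'
python3 -m jog '0 0 0 0 0 0 0.5;0 0 0 0 0 0 0.5;0 0 0 0 0 0 0.5;0 0 0 0 0 0 0.5' 25
```

```text
clock: 23.12
position: [0.4966, -0.0189, 0.0101]
ee_rot: [0.799, 0.602, 0.0, 0.0]
ft_force: [1.0, -0.8, -0.7]
grip_width: 0.949
grasp_force: 0.0
clock: 23.62
position: [0.4968, -0.0192, 0.0105]
ee_rot: [0.799, 0.601, 0.0, 0.001]
ft_force: [-0.9, 0.3, 4.3]
grip_width: 0.748
grasp_force: 26.3
```

```bash
python3 -m jog '0 0 0 0 0 -0.02 0.5;0 0 0 0 0 -0.07 0.5;0 0 0 0 0 -0.13 0.5;0 0 0 0 0 -0.13 0.5'
python3 -c "
from h import *
go(.4537,.2719,.14,-.278);go(.4537,.2719,.034,-.278)"
```

```text
clock: 24.12
position: [0.4991, -0.0188, 0.1454]
ee_rot: [0.799, 0.602, 0.003, 0.003]
ft_force: [0.0, -1.2, -0.3]
grip_width: 0.744
grasp_force: 28.0
row [ 0.009 -0.    -0.002] [ 0.2668 -0.124   0.0044] rows>= 5.0
row [ 0.009 -0.    -0.002] [ 0.2668 -0.1249  0.1104] rows>= 6.0
```

```bash
python3 -m jog '0 0 0 0.05 -0.023 0 0.5;0 0 0 0.1 -0.046 0 0.5;0 0 0 0.15 -0.069 0 0.5;0 0 0 0.2 -0.092 0 0.5;0 0 0 0.25 -0.116 0 0.5;0 0 0 0.267 -0.1245 0.03 0.5;0 0 0 0.267 -0.1245 0.07 0.5;0 0 0 0.267 -0.1245 0.07 0.5;0 0 0 0.267 -0.1245 0.07 0.5'
python3 -c "
from h import *
go(.4537,.2719,.030,-.278)"
```

```text
clock: 25.25
position: [0.451, 0.2721, 0.0712]
ee_rot: [0.799, 0.601, 0.001, 0.0]
ft_force: [0.4, 0.5, 0.7]
grip_width: 0.739
grasp_force: 28.0
row [ 0.001 -0.001 -0.002] [0.0005 0.0026 0.0412] rows>= 1.0
```

```bash
python3 -m jog '0 0 0 0 0.0026 0.02 0.5;0 0 0 0 0.0026 0.035 0.5;0 0 0 0 0.0026 0.040 0.5;0 0 0 0 0.0026 0.040 0.5' | sed -n '2p;4p'
python3 -m jog '0 0 0 0 0 0.0015 0.5;0 0 0 0 0 0.0015 0.5' | sed -n '2p;4p'
```

```text
position: [0.4527, 0.2712, 0.0294]
ft_force: [-0.1, 0.2, -0.4]
position: [0.4531, 0.2715, 0.0287]
ft_force: [-1.4, -1.2, 5.6]
```

```bash
python3 -m jog '0 0 0 0 0 0 0.95;0 0 0 0 0 0 0.95;0 0 0 0 0 0 0.95;0 0 0 0 0 -0.03 0.95;0 0 0 0 0 -0.08 0.95;0 0 0 0 0 -0.13 0.95;0 0 0 -0.03 0 -0.17 0.7;0 0 0 -0.03 0 -0.17 0.7;0 0 0 -0.03 0 -0.17 0.7' 40
python3 -c "
from wv import *
wrist('wd',['dish','counter'])
T,c,ms=pickle.load(open('wd.pkl','rb'))
print(fit(M['dish'],[(ms['dish'][0].astype(float),T,c)],[.4537,.272,.029,0],[.005,.005,0,0]))
go(.54,-.2355,.16,-.278);go(.54,-.2355,.0505,-.278)"
```

```text
clock: 27.12
position: [0.4445, 0.2421, 0.1976]
ee_rot: [0.799, 0.601, -0.0, 0.0]
ft_force: [0.3, -0.4, -1.0]
grip_width: 0.701
grasp_force: 0.0
wd dish 0.89 [276, 121, 368, 216]
wd counter 0.73 [143, 35, 429, 296]
(array([0.45404629, 0.27235149, 0.029     , 0.        ]), np.float64(0.01487016871102808))
row [-0.002  0.001 -0.001] [-0.4332  0.2241  0.0369] rows>= 8.0
row [-0.002  0.001 -0.001] [-0.4332  0.2243  0.1464] rows>= 9.0
```

View pics/wd.png

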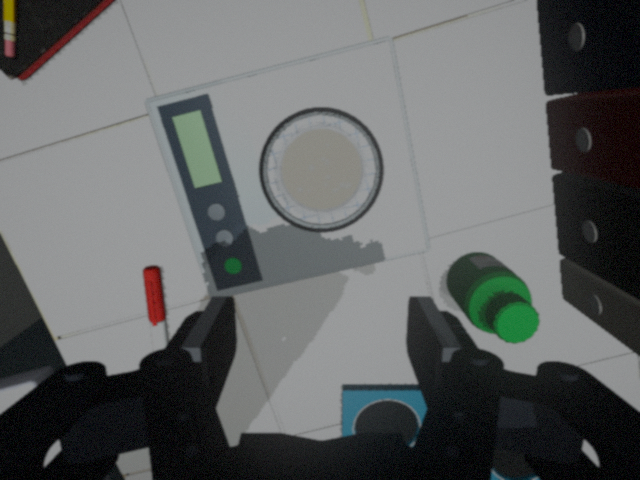

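Dish (322,170) sits concentric and flat in the recess ring. Now I return the red bottle.

```bash
python3 -m jog '0 0 0 -0.055 0.028 0 0.6;0 0 0 -0.11 0.057 0 0.6;0 0 0 -0.165 0.085 0 0.6;0 0 0 -0.22 0.114 0 0.6;0 0 0 -0.275 0.142 0 0.6;0 0 0 -0.33 0.171 0 0.6;0 0 0 -0.385 0.199 0.01 0.6;0 0 0 -0.433 0.224 0.03 0.6;0 0 0 -0.433 0.224 0.04 0.6;0 0 0 -0.433 0.224 0.04 0.6;0 0 0 -0.433 0.224 0.04 0.6'
python3 -c "
from h import *
go(.54,-.2353,.0505,-.278)"
```

```text
clock: 28.65
position: [0.5408, -0.2339, 0.1586]
ee_rot: [0.798, 0.603, 0.0, 0.0]
ft_force: [0.3, -0.3, 0.2]
grip_width: 0.604
grasp_force: 0.0
row [ 0.    -0.     0.001] [-0.0016 -0.0004  0.1081] rows>= 2.0
```

```bash
python3 -m jog '0 0 0 -0.0015 0 0.05 0.6;0 0 0 -0.0015 0 0.09 0.6;0 0 0 -0.0015 0 0.1075 0.6;0 0 0 -0.0015 0 0.1075 0.6;0 0 0 -0.0015 0 0.1075 0;0 0 0 -0.0015 0 0.1075 0;0 0 0 -0.0015 0 0.1075 0;0 0 0 -0.0015 0 0.1075 0;0 0 0 -0.0015 0 0.05 0;0 0 0 -0.0015 0 0 0;0 0 0 -0.0015 0 0 0;0 0 0 -0.0015 0 0 0' 40
python3 -c "
from h import *
go(.5585,-.0348,.16,-.278);go(.5585,-.0348,.0515,-.278)"
```

```text
clock: 30.15
position: [0.5395, -0.2373, 0.1579]
ee_rot: [0.799, 0.601, -0.0, 0.0]
ft_force: [-0.0, -0.2, -1.4]
grip_width: 0.243
grasp_force: 39.7
row [-0.     0.    -0.002] [ 0.1998 -0.0377 -0.0022] rows>= 4.0
row [-0.     0.    -0.002] [ 0.1999 -0.0377  0.1063] rows>= 4.0
```

```bash
python3 -m jog '0 0 0 0.06 -0.0115 0 0;0 0 0 0.12 -0.023 0 0;0 0 0 0.18 -0.034 0 0;0 0 0 0.2 -0.0377 0 0;0 0 0 0.2 -0.0377 0 0;0 0 0 0.2 -0.0377 0.05 0;0 0 0 0.2 -0.0377 0.09 0;0 0 0 0.2 -0.0377 0.1035 0;0 0 0 0.2 -0.0377 0.1035 0' | sed -n '2p;4p'
python3 -m jog '0 0 0 0 0 0.0015 0;0 0 0 0 0 0.0015 0' | sed -n '2p;4p'
```

```text
position: [0.5586, -0.0356, 0.0544]
ft_force: [0.3, 0.9, -0.4]
position: [0.5591, -0.0351, 0.0535]
ft_force: [-0.2, -1.0, -0.8]
```

```bash
python3 -m jog '0 0 0 0 0 0.0013 0;0 0 0 0 0 0.0013 0' | sed -n '2p;4p'
python3 -m jog '0 0 0 0 0 0.001 0;0 0 0 0 0 0.001 0' | sed -n '2p;4p'
```

```text
position: [0.5592, -0.0346, 0.0523]
ft_force: [-1.1, -0.2, 3.4]
position: [0.5595, -0.0344, 0.0523]
ft_force: [-5.1, 0.1, 13.7]
```

```bash
python3 -m jog '0 0 0 0 0 -0.001 0.6;0 0 0 0 0 -0.001 0.6;0 0 0 0 0 -0.001 0.6;0 0 0 0 0 -0.05 0.6;0 0 0 0 0 -0.108 0.6;0 0 0 0 0 -0.108 0.6;0 0 0 0 0 -0.108 0.6'|sed -n '2,4p'
python3 -c "
from h import *
go(.475,-.2457,.16,-.278);go(.475,-.2457,.057,-.278)"
```

```text
position: [0.5586, -0.0348, 0.1585]
ee_rot: [0.799, 0.601, -0.0, 0.0]
ft_force: [-0.7, -0.1, -0.0]
row [-0.     0.001 -0.002] [-0.2258 -0.022  -0.0014] rows>= 4.0
row [-0.     0.001 -0.002] [-0.2258 -0.022   0.1016] rows>= 4.0
```

```bash
python3 -m jog '0 0 0 -0.06 -0.006 0 0.6;0 0 0 -0.12 -0.012 0 0.6;0 0 0 -0.18 -0.018 0 0.6;0 0 0 -0.226 -0.022 0 0.6;0 0 0 -0.226 -0.022 0 0.6;0 0 0 -0.226 -0.022 0.05 0.6;0 0 0 -0.226 -0.022 0.09 0.6;0 0 0 -0.226 -0.022 0.1015 0.6;0 0 0 -0.226 -0.022 0.1015 0.6;0 0 0 -0.226 -0.022 0.1015 0;0 0 0 -0.226 -0.022 0.1015 0;0 0 0 -0.226 -0.022 0.1015 0;0 0 0 -0.226 -0.022 0.1015 0' | sed -n '2,5p'
python3 -m jog '0 0 0 0 0 -0.05 0;0 0 0 0 0 -0.102 0;0 0 0 0 0 -0.102 0;0 0 0 0 0 -0.102 0'
python3 -c "
from h import *
go(.4459,.0296,.16,-.278);go(.4459,.0296,.059,-.278)"
```

```text
position: [0.4761, -0.2461, 0.0589]
ee_rot: [0.799, 0.601, 0.0, 0.001]
ft_force: [-0.9, 0.1, 7.5]
grip_width: 0.277
clock: 35.02
position: [0.4749, -0.2458, 0.1592]
ee_rot: [0.799, 0.601, -0.0, 0.0]
ft_force: [-0.2, -0.3, -1.4]
grip_width: 0.277
grasp_force: 39.8
row [-0.     0.001 -0.002] [ 0.2566 -0.1041 -0.001 ] rows>= 5.0
row [-0.     0.001 -0.002] [ 0.2566 -0.1041  0.1   ] rows>= 5.0
```

```bash
python3 -m jog '0 0 0 0.055 -0.022 0 0;0 0 0 0.11 -0.044 0 0;0 0 0 0.165 -0.067 0 0;0 0 0 0.22 -0.089 0 0;0 0 0 0.2566 -0.104 0 0;0 0 0 0.2566 -0.104 0 0;0 0 0 0.2566 -0.104 0.05 0;0 0 0 0.2566 -0.104 0.085 0;0 0 0 0.2566 -0.104 0.098 0;0 0 0 0.2566 -0.104 0.098 0' | sed -n '2p;4p'
python3 -m jog '0 0 0 0 0 0.0012 0;0 0 0 0 0 0.0012 0' | sed -n '2p;4p'
python3 -m jog '0 0 0 0 0 0.0012 0;0 0 0 0 0 0.0012 0' | sed -n '2p;4p'
```

```text
position: [0.4459, 0.0294, 0.0608]
ft_force: [0.2, 0.5, -0.6]
position: [0.4465, 0.0294, 0.0605]
ft_force: [0.8, 0.0, -1.9]
position: [0.4464, 0.0296, 0.0591]
ft_force: [0.6, -0.2, -0.1]
```

```bash
python3 -m jog '0 0 0 0 0 0.0008 0;0 0 0 0 0 0.0008 0' | sed -n '2p;4p'
python3 -m jog '0 0 0 0 0 0 0.6;0 0 0 0 0 0 0.6;0 0 0 0 0 0 0.6;0 0 0 0 0 -0.05 0.6;0 0 0 0 0 -0.101 0.6;0 0 0 0 0 -0.101 0.6;0 0 0 0 0 -0.101 0.6'|sed -n '2,4p'
python3 -c "
from h import *
go(.4122,-.2552,.16,-.278);go(.4122,-.2552,.066,-.278)"
```

```text
position: [0.4466, 0.0299, 0.0589]
ft_force: [-3.7, -0.2, 11.6]
position: [0.4459, 0.0294, 0.1588]
ee_rot: [0.799, 0.601, -0.0, 0.0]
ft_force: [0.5, -0.8, 0.0]
row [-0.     0.001 -0.002] [-0.2828  0.0463 -0.001 ] rows>= 5.0
row [-0.     0.001 -0.002] [-0.2828  0.0464  0.093 ] rows>= 5.0
```

```bash
python3 -m jog '0 0 0 -0.06 0.01 0 0.6;0 0 0 -0.12 0.02 0 0.6;0 0 0 -0.18 0.03 0 0.6;0 0 0 -0.24 0.039 0 0.6;0 0 0 -0.283 0.0463 0 0.6;0 0 0 -0.283 0.0463 0 0.6;0 0 0 -0.283 0.0463 0.05 0.6;0 0 0 -0.283 0.0463 0.08 0.6;0 0 0 -0.283 0.0463 0.092 0.6;0 0 0 -0.283 0.0463 0.092 0.6;0 0 0 -0.283 0.0463 0.092 0;0 0 0 -0.283 0.0463 0.092 0;0 0 0 -0.283 0.0463 0.092 0;0 0 0 -0.283 0.0463 0.092 0' | sed -n '2,5p'
python3 -m jog '0 0 0 0 0 -0.05 0;0 0 0 0 0 -0.093 0;0 0 0 0 0 -0.093 0;0 0 0 0 0 -0.093 0'
python3 -c "
from h import *
go(.4289,-.030,.16,-.278);go(.4289,-.03,.067,-.278)"
```

```text
position: [0.4133, -0.2555, 0.0684]
ee_rot: [0.799, 0.601, 0.0, 0.001]
ft_force: [-1.0, 1.1, 7.1]
grip_width: 0.324
clock: 40.15
position: [0.4121, -0.2551, 0.1598]
ee_rot: [0.799, 0.601, -0.0, 0.0]
ft_force: [0.3, -0.2, -0.2]
grip_width: 0.326
grasp_force: 40.1
row [-0.     0.    -0.002] [ 0.2209 -0.0462 -0.0003] rows>= 4.0
row [-0.     0.    -0.002] [ 0.221  -0.0461  0.0927] rows>= 4.0
```

```bash
python3 -m jog '0 0 0 0.06 -0.0125 0 0;0 0 0 0.12 -0.025 0 0;0 0 0 0.18 -0.0375 0 0;0 0 0 0.221 -0.0461 0 0;0 0 0 0.221 -0.0461 0 0;0 0 0 0.221 -0.0461 0.04 0;0 0 0 0.221 -0.0461 0.075 0;0 0 0 0.221 -0.0461 0.089 0;0 0 0 0.221 -0.0461 0.089 0' | sed -n '2p;4p'
python3 -m jog '0 0 0 0 0 0.0012 0;0 0 0 0 0 0.0012 0' | sed -n '2p;4p'
python3 -m jog '0 0 0 0 0 0.001 0;0 0 0 0 0 0.001 0' | sed -n '2p;4p'
```

```text
position: [0.4287, -0.0302, 0.0705]
ft_force: [-1.0, -0.3, 0.1]
position: [0.4296, -0.0302, 0.0703]
ft_force: [0.2, 0.6, -1.2]
position: [0.4293, -0.03, 0.0691]
ft_force: [0.3, -0.1, -0.0]
```

```bash
python3 -m jog '0 0 0 0 0 0.001 0;0 0 0 0 0 0.001 0' | sed -n '2p;4p'
```

```text
position: [0.4295, -0.0299, 0.0685]
ft_force: [-2.3, -0.1, 7.6]
```

Contact on the well floor. Release, retreat to a clear viewpoint and check.

```bash
python3 -m jog '0 0 0 0 0 0 0.6;0 0 0 0 0 0 0.6;0 0 0 0 0 0 0.6;0 0 0 0 0 -0.05 0.6;0 0 0 0 0 -0.11 0.6;0 0 0 -0.05 0 -0.17 0.6;0 0 0 -0.10 0 -0.22 0.6;0 0 0 -0.10 0 -0.22 0.6;0 0 0 -0.10 0 -0.22 0.6;0 0 0 -0.10 0 -0.22 0.6'|sed -n '1,4p'
python3 - <<'E'
from wv import *
wrist('wf',['rack','bottle_black','bottle_blue','bottle_red'])
cv2.imwrite("pics/topf.png",manip.camera("top"))
T,c,ms=pickle.load(open('wf.pkl','rb'));n=pickle.load(open("new.pkl","rb"));x,y,z,t=n["rack"]
for k in("bottle_black","bottle_blue","bottle_red"):
    if k in ms:
        p,e=fit(M[k],[(ms[k][0].astype(float),T,c)],[*n[k][:2],.005,0],[.005,.005,0,0])
        print(k,np.round(R.from_euler("z",-t).as_matrix()[:2,:2]@(p[:2]-[x,y]),4),round(e,3))
E
```

```text
clock: 43.28
position: [0.4016, -0.1249, 0.287]
ee_rot: [0.798, 0.602, -0.0, -0.001]
ft_force: [-0.3, -0.9, 0.5]
wf rack 0.87 [273, 3, 510, 127]
wf bottle_black 0.6 [290, 51, 348, 112]
wf bottle_blue 0.73 [293, 0, 345, 32]
wf bottle_red 0.69 [591, 1, 638, 73]
wf bottle_red 0.58 [441, 7, 505, 65]
bottle_black [-0.0621 -0.0319] 0.028
bottle_blue [-0.0628  0.031 ] 0.018
bottle_red [-0.0612 -0.0932] 1.503
```

View pics/wf.png

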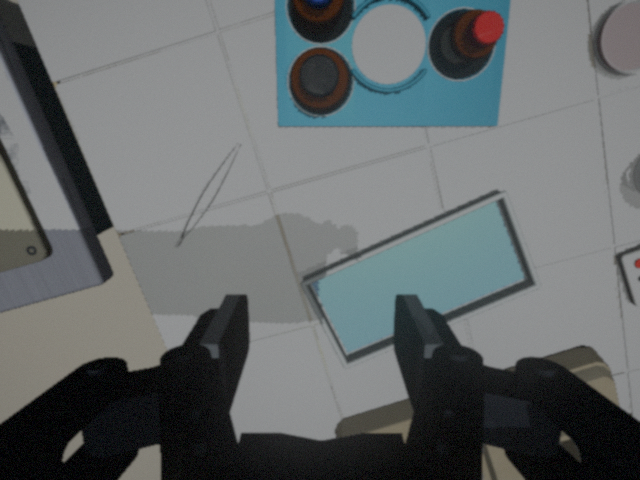

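View pics/topf.png

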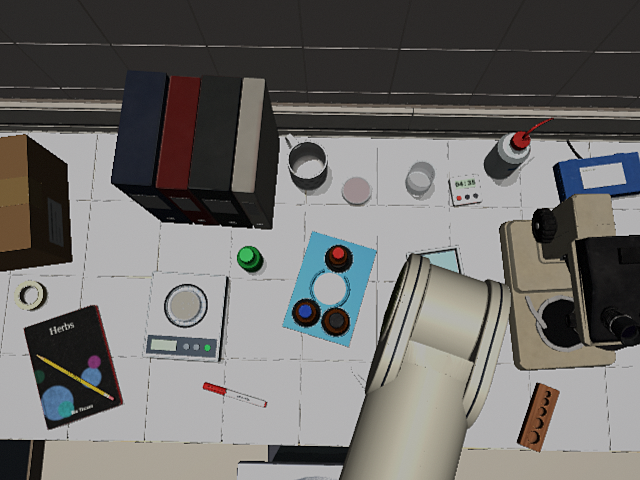

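The wrist view shows black (320,80), blue (320,10) and red (470,42) upright in their original wells, with the tray empty. The top view shows the dish in the recess at (186,305), and pink dish, beaker, timer and green bottle unmoved.

```bash
python3 -c "
from workcell import manip
print(manip.hand_in())"
```

```text
the job is handed in; nothing more can be done
None
```

The job is handed in at about 43 s on the clock: the dish is seated in the colony counter's recess, all three bottles are upright in their original wells, and the pink dish, beaker and timer were left alone.

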